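# Drive the pivot pin out of a coupling bracket

## Robot

A 6-joint arm with a two-finger parallel gripper is mounted at the origin on a cart in front of the work surface, level with it; the furniture and walls round the work are solid. World frame = base frame: x ahead of the robot, y to its left, z up, the work surface at z = 0. Lengths are in m, angles in rad, forces in N, time in s.
With the tool pointing down it reaches from about 0.3 to 0.825 m from the base axis. Payload 5.4 kg.
Tool frame: the origin (TCP) lies at the very end of the fingers, on their centre line; the grasp point (between the pads) lies 19 mm behind it; z points along the fingers, x is the direction in which the jaws open and shut, and the axes are right-handed (so a half turn about z gives the same grasp; the last joint's range is limited). The gripper opens to 92 mm and grips with 3 to 60 N. Pads are 20 mm wide; open, the fingers measure 128 mm over their backs; the gripper's body (75 mm by 189 mm) begins 69 mm behind the grasp point.
Start: joints at [-1.445, 0.158, 1.597, -0, 1.386, -0.21], TCP at [0.189, -0.543, 0.215] pointing down, gripper open.
Joint ranges: [-2.91, 2.91], [-0.94, 2.29], [0.18, 2.7], [-1.29, 4.43], [0.17, 2.64], [-3, 3]. Speed limits (rad/s): [2.57, 2.57, 3.14, 3.14, 3.14, 3.14].

## Interface

Orientations are given as a rotation vector (axis times angle).
In Python, from workcell import bot gives the robot as it stands. Calls block until the motion is done:
- bot.goto(position, orientation): joint-space move of the TCP to a pose.
- bot.line_to(position, rot=None, max_speed=0.15): straight line of the TCP; rot=None keeps the orientation; max_speed is the mean speed in m/s.
- bot.set_joints(angles): joint-space move.
- bot.set_gripper(opening, newtons=None): opening from 0.0 (shut) to 1.0 (fully open); newtons is the grip in N (None keeps the last); returns when the fingers have stopped.
- bot.hold(seconds).
- bot.inverse_kinematics(position, orientation): joint angles nearest the present ones, or None.
- bot.read_camera(name): name is "side" or "top" or "wrist"; returns a dict with "pixels" (480x640x3 uint8, blue, green, red), "fx", "fy", "cx", "cy" (pixels), "R" (3x3) and "t" (3): a world point X has camera coordinates R X + t. Camera axes: x right, y down, z forward; pixel columns grow to the right and rows downward; lengths in m; the calibration is good to about 2 mm. The wrist camera is an equidistant fisheye: a pixel r from the principal point sees the ray r / f radians off the axis. A picture is of the moment at which its call begins. There is no depth.
A pose or a line that the arm cannot do raises bot.MotionError and nothing moves.
- bot.job_done(): hands the job in, once; it reports no verdict.
Readings, each from a call of its own:
- bot.current_clock(): time.
- bot.current_joints(): joint angles.
- bot.current_joint_vel(): joint speeds.
- bot.current_effort(): joint torques, N m.
- bot.current_ee_pos(): TCP position.
- bot.current_tool_rot(): TCP orientation.
- bot.current_contact_force(): force on the tool from outside, world axes, zero at the start.
- bot.current_ft_torque(): the same for the moment, N m.
- bot.current_opening(): opening from 0.0 (shut) to 1.0 (fully open).
Only numpy, scipy, OpenCV 4.12 (cv2) and the standard library are available. Lean on these libraries where they do the work, as an engineer would, in place of code of your own. Each camera call takes 0.05 s, during which the arm holds its last target. There are 200 camera calls.

## Task

The drawbar has to come off the coupling bracket, so its tight pivot pin must come out. Lift the keeper bolt's handle out of its slot, draw the bolt back and let the handle drop into the rear slot; then, with the brass drift that fits the bore, push the pin from the far side right out of the bracket so that it lies in the catch trough, and lay the drift back in its empty place on the wooden rest. Leave the other drift and the parts standing round about where they are.

Things in the scene. Friction and masses are not known exactly. Their poses are not given: they have to be found in the camera images.
- stand: stripping stand, fixed to the bench: dark steel base plate (this frame: x -40..128, y -60..150, z 0..10 mm) with a grey bracket: two lugs 42 mm wide, tops at z 86, drawbar's brass eye between. Origin on the bench, under the bore's middle. Bore level along x, from x -31 (entry) to +31 (exit), axis y 0, z 65. Drawbar from the bore to y -87, x +-15, z 56..74. The pin is to be pushed towards +x
- bore_entry (a point): middle of the mouth, away from the trough, of the bracket's round bore: 21 mm in diameter, 62 mm long, axis 65 mm above the bench; axes as the stand's (x points into the bore)
- trough (a point): bottom of the catch trough, half-way along it: a V of aluminium angle, open at the top, in line with the bore beyond its exit, at stand x 46 to 118 mm (stop plate at 118), top edges at stand y +-17, z 65 mm, bottom z 49 mm. A pin in it lies about 2 mm lower than in the bore. Axes as the stand's
- keeper_bolt (a joint): slide of the keeper bolt, a steel rod 10 mm thick, 140 mm long, level along the stand's y at x 38, z 65 mm: 0 = shot, nose across the bore's exit (stops the pin); 0.036 m = fully drawn, towards the stand's +y. Nose clear of the pin from 0.014 m on. About 2 N to slide, with the handle lifted
- keeper_handle (a joint): swing of the bolt's handle about the bolt's axis, rad: 0 = level in a slot, pointing to the stand's +x; grows as it is lifted, to 1.4. A guard strip (stand x 50 to 54 mm) with two slots 11 mm wide, 36 mm apart, and a tooth between, 7 mm higher than the bolt's axis: the bolt slides only with the handle above 0.85 rad. Let go, the handle falls by its weight
- keeper_knob (a point): centre of the ball knob, 18 mm in diameter, at the handle's end, 42 mm from the bolt's axis; with the handle down at stand x 80, z 65 mm, y 78 (shot) or 114 mm (drawn). Handle bar 8 mm thick. Axes as the stand's at handle 0. Pinched along the bolt's axis, the ball can turn between the fingers
- pin_center (a point): centre of the steel pivot pin, 20 mm in diameter, 60 mm long, along its own x (the stand's x). It starts in the bore, its ends 0 to 2 mm inside the mouths. Tight: about 8 to 18 N to move it, until it is nearly out
- drift_rest: wooden rest, fixed: board 150 x 176 x 10 mm with two upright boards (12 mm thick, at x +-62 mm, tops 56 mm high), each with V notches at y +40 and y -40 mm (sides at 45 degrees, bottoms 40 mm high). Origin on the bench under its middle. The drifts lie level along its x, one in each pair of notches, middles near x 0. Nothing over 10 mm high between the boards
- drift_center (a point): centre of the brass drift that fits the bore: a round bar along its own x, 194 mm long, both ends alike: in the middle a ribbed grip 24 mm in diameter, 44 mm long, and on each side of it a nose 16 mm in diameter, 75 mm long. Either end may be used. About 0.35 kg. On the rest its axis is 51 mm above the bench. It may lie in either place
- thick_drift_center (a point): centre of the other brass drift: a straight round bar 24 mm in diameter all along (too thick for the bore), 194 mm long along its own x, with the same ribs; stays on the rest. Axis 57 mm above the bench
- casting_center (a point): centre (54 mm up) of the bronze casting with two rotors, standing beside the way of the drift: 192 mm along its x, 53 mm along y, 108 mm high; not to be moved
- motor_center (a point): centre (32 mm up) of the black motor on a brass plate, beside the way of the drift: 52 x 76 mm, 64 mm high; not to be moved
- bogie_center (a point): centre (15 mm up) of the small bogie with four wheels: 70 x 69 mm, 31 mm high; not to be moved
- receiver_center (a point): centre (8 mm up) of the flat black receiver box: 38 x 61 mm, 17 mm high; not to be moved

How it is judged:
By the outcome, as a careful person would: the job done as asked, in the order asked, and still so for the second after the job is handed in, with the robot touching nothing.
It also fails if it takes over 64 s, if anything falls off the work surface, if the arm or the gripper's body presses on something with over 40 N, if the wrist force passes 120 N, or if a joint passes its speed limit or range.

## Working session

There is one attempt and no reset: what is moved stays moved. The work goes in short steps, each a Python script; the robot and the scene stay as the last script left them, time stands still between calls to the robot, and variables do not carry over. Pictures are saved under pics/ and viewed, about 8 in all and at most 12, crops included, and the job is handed in when it is done.

```bash
mkdir -p pics; ls; python3 - <<'E'
from workcell import bot
import cv2,numpy as np
for n in ("top","side"):
    c=bot.read_camera(n); cv2.imwrite(f"pics/{n}0.png",c["pixels"]); print(n,c["fx"],c["fy"],c["cx"],c["cy"],np.round(c["R"],4).tolist(),np.round(c["t"],4).tolist())
print(bot.current_clock(),bot.current_tool_rot())
E
```

```text
pics
top 438.62765543215147 438.62765543215147 313.77080594880226 237.77429669348 [[-0.0154, -0.9995, -0.0263], [-0.9913, 0.0187, -0.13], [0.1304, 0.024, -0.9912]] [0.034, 0.6248, 0.9163]
side 452.69619453136323 452.69619453136323 317.3471931592044 238.24012989145808 [[0.9929, -0.1179, -0.0166], [-0.0914, -0.665, -0.7413], [0.0764, 0.7375, -0.671]] [-0.5959, 0.098, 1.0137]
0.1 [-2.56038894e+00  1.81831323e+00  1.81649333e-03]
```

View pics/top0.png

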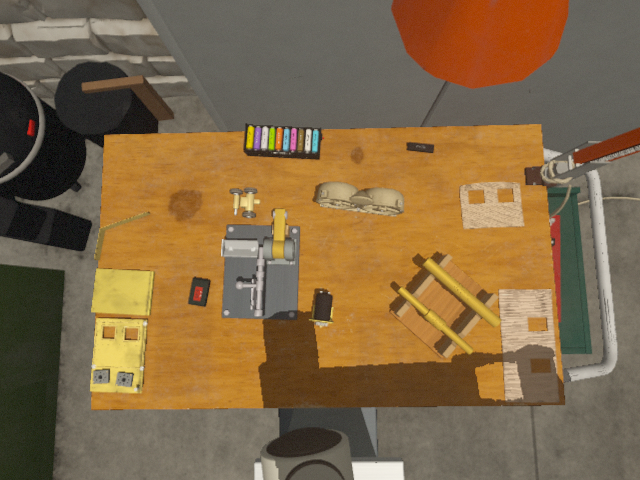

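View pics/side0.png

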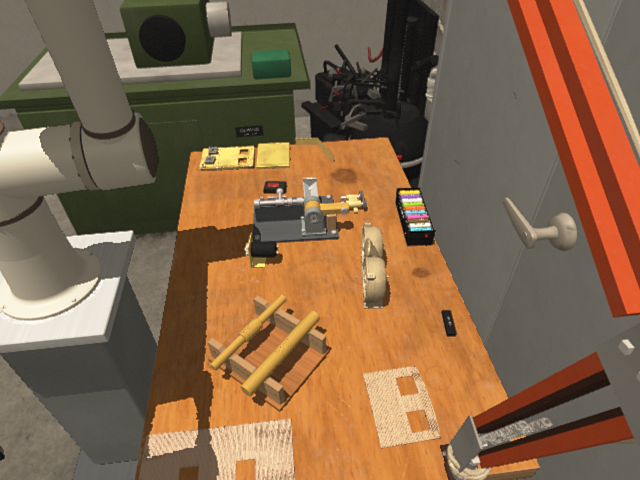

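The top view shows the stand at columns 223–299, rows 225–318, with its +x pointing left (world +y) and the knob near (240,283). The thin drift, with its ribbed grip, runs (400,290)–(468,352). The thick one runs (427,261)–(497,323). The casting is at (360,198) and the motor at (322,306).

```bash
cat > h.py <<'E'
from workcell import bot
import cv2,numpy as np
from scipy.spatial.transform import Rotation as Ro
def ray(c,px,fish=False):
    K=np.array([[c["fx"],0,c["cx"]],[0,c["fy"],c["cy"]],[0,0,1]],float); p=np.array([[px]],float)
    if fish: n=cv2.fisheye.undistortPoints(p,K,np.zeros(4))[0,0]
    else: n=cv2.undistortPoints(p,K,None)[0,0]
    R=np.array(c["R"]);t=np.array(c["t"])
    return -R.T@t, R.T@np.array([n[0],n[1],1.])
def at_z(c,px,z,fish=False):
    o,d=ray(c,px,fish); return o+d*(z-o[2])/d[2]
def proj(c,X,fish=False):
    X=np.atleast_2d(X)@np.array(c["R"]).T+np.array(c["t"])
    if fish:
        r=np.hypot(X[:,0],X[:,1]);s=np.arctan2(r,X[:,2])/r
        u=X[:,:2]*s[:,None]
    else: u=X[:,:2]/X[:,2:]
    return u*[c["fx"],c["fy"]]+[c["cx"],c["cy"]]
def down(yaw): # tool z down, tool x (jaw axis) at world yaw
    c,s=np.cos(yaw),np.sin(yaw)
    return Ro.from_matrix(np.array([[c,s,0],[s,-c,0],[0,0,-1.]])).as_rotvec()
E
cat > s.py <<'E'
from h import *
c=bot.read_camera("top")
for n,p,z in [("knob",(240,283),.065),("plate TL",(224,226),.01),("TR",(298,225),.01),("BL",(222,319),.01),("BR",(299,319),.01),("bore eye",(280,248),.07),("thin a",(400,290),.051),("thin b",(468,352),.051),("thick a",(427,261),.057),("thick b",(497,323),.057),("motor",(322,307),.05),("casting L",(317,193),.08),("casting R",(403,203),.08)]:
    print(n,np.round(at_z(c,p,z),3))
print(bot.current_ee_pos(), Ro.from_rotvec(bot.current_tool_rot()).as_matrix().round(2).tolist())
w=bot.read_camera("wrist");print(w["fx"],w["cx"],w["cy"],(-np.array(w["R"]).T@w["t"]).round(3),np.round(w["R"],2).tolist())
E
python3 s.py
```

```text
knob [0.529 0.18  0.065]
plate TL [0.66  0.228 0.01 ]
TR [0.659 0.059 0.01 ]
BL [0.452 0.23  0.01 ]
BR [0.45  0.059 0.01 ]
bore eye [0.601 0.094 0.07 ]
thin a [ 0.509 -0.158  0.051]
thin b [ 0.38  -0.293  0.051]
thick a [ 0.569 -0.216  0.057]
thick b [ 0.438 -0.354  0.057]
motor [0.476 0.008 0.05 ]
casting L [0.716 0.014 0.08 ]
casting R [ 0.69  -0.167  0.08 ]
[ 0.18939242 -0.5423959   0.21384991] [[0.33, -0.94, -0.0], [-0.94, -0.33, 0.0], [-0.0, -0.0, -1.0]]
371.64829954431775 319.1594578234064 233.25004431496092 [ 0.259 -0.519  0.385] [[0.33, -0.94, -0.0], [-0.91, -0.32, 0.26], [-0.25, -0.09, -0.96]]
```

```bash
cat > s.py <<'E'
from h import *
for n,p in [("rest",(.4445,-.2255,.032)),("push0",(.6,-.06,.046)),("push1",(.6,.045,.046)),("knob",(.522,.179,.046)),("knobup",(.486,.156,.09))]:
    for y in ((np.deg2rad(-44),np.deg2rad(136)) if n=="rest" else (0,np.pi)):
        q=bot.inverse_kinematics(p,down(y)); print(n,round(y,2),None if q is None else np.round(q,2))
for i,(p,y) in enumerate([((.46,-.2,.25),np.deg2rad(136)),((.58,.12,.22),np.pi)]):
    bot.goto(p,down(y)); print(bot.current_clock())
    w=bot.read_camera("wrist");cv2.imwrite(f"pics/w{i}.png",w["pixels"]);np.save(f"w{i}.npy",w,allow_pickle=True)
E
python3 s.py
```

```text
rest -0.77 [-0.71  0.19  1.95 -0.    1.    0.06]
rest 2.37 None
push0 0 [-0.3   0.41  1.64 -0.    1.09 -0.3 ]
push0 3.14 [-0.3   0.41  1.64  0.    1.09  2.84]
push1 0 [-0.13  0.41  1.65 -0.    1.09 -0.13]
push1 3.14 None
knob 0 [ 0.11  0.29  1.8  -0.    1.05  0.11]
knob 3.14 None
knobup 0 [ 0.07  0.13  1.89 -0.    1.12  0.07]
knobup 3.14 NoneTraceback (most recent call last):
  File "s.py", line 6, in <module>
    bot.goto(p,down(y)); print(bot.current_clock())
    ~~~~~~~~^^^^^^^^^^^
workcell.MotionError: the arm cannot take that pose within its joint ranges
```

```bash
cat > s.py <<'E'
from h import *
for i,(p,y) in enumerate([((.445,-.2255,.2),np.deg2rad(-44)),((.55,.1,.2),0)]):
    bot.goto(p,down(y)); print(bot.current_clock())
    w=bot.read_camera("wrist");cv2.imwrite(f"pics/w{i}.png",w["pixels"]);np.save(f"w{i}.npy",w,allow_pickle=True)
E
python3 s.py
```

```text
1.7083
3.05
```

View pics/w0.png

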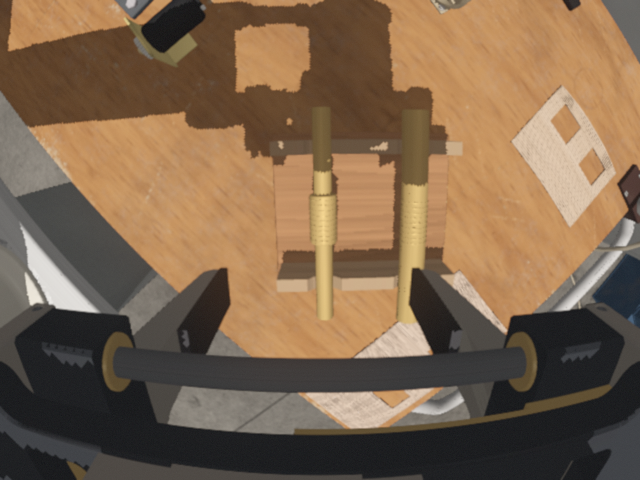

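View pics/w1.png

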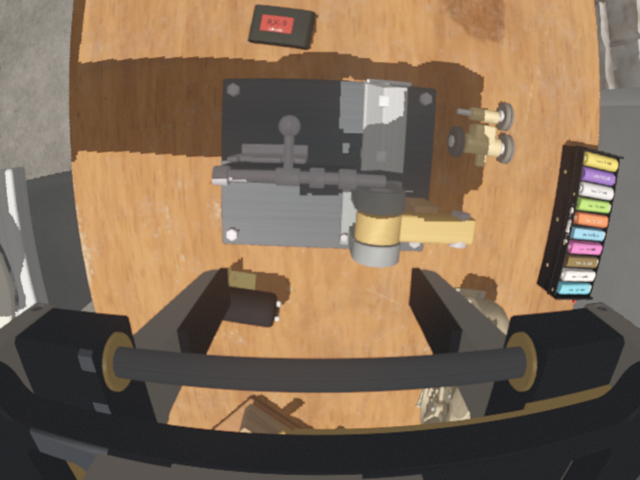

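```bash
cat > s.py <<'E'
from h import *
from scipy.optimize import least_squares
w0=np.load("w0.npy",allow_pickle=True).item();w1=np.load("w1.npy",allow_pickle=True).item()
for n,p in [("end a",(321,107)),("end b",(325,320)),("grip a",(322.5,193)),("grip b",(322.5,245)),("grip c",(322.5,219))]:
    print(n,at_z(w0,p,.051,True).round(4))
for n,p in [("thick a",(415.5,110)),("thick b",(403,322))]: print(n,at_z(w0,p,.057,True).round(4))
S=np.array([[128,150,10],[128,-60,10],[-40,150,10],[80,78,65]])/1e3
P=np.array([[223,79],[435,88],[222,244],[289.5,125]],float)
top=bot.read_camera("top")
T=np.array([[128,-60,10],[128,150,10],[-40,150,10],[-40,-60,10]])/1e3  # TL? resolve below
PT=np.array([[299,225],[299,319]],float)
def W(v,S): 
    c,s=np.cos(v[2]),np.sin(v[2]); return np.c_[v[0]+c*S[:,0]-s*S[:,1],v[1]+s*S[:,0]+c*S[:,1],S[:,2]]
f=lambda v:(proj(w1,W(v,S),True)-P).ravel()
r=least_squares(f,[.6,.1,1.57]);print(r.x.round(4),r.fun.round(1))
TS=np.array([[128,-60,10],[-40,-60,10],[128,150,10],[-40,150,10]])/1e3
TP=np.array([[224,226],[298,225],[222,319],[299,319]],float)
g=lambda v:(proj(top,W(v,TS))-TP).ravel()
r2=least_squares(g,[.6,.1,1.57]);print(r2.x.round(4),r2.fun.round(1))
im=w1["pixels"].copy()
v=r.x
m=cv2.resize(im[60:280,200:500],None,fx=2.6,fy=2.6,interpolation=cv2.INTER_CUBIC)
def dr(a,b,col):
    L=np.linspace(a,b,30)/1e3; q=((proj(w1,W(v,L),True)-[200,60]+.5)*2.6).astype(np.int32)
    cv2.polylines(m,[q.reshape(-1,1,2)],False,col,1)
c4=[(128,150,10),(128,-60,10),(-40,-60,10),(-40,150,10)]
for i in range(4): dr(np.array(c4[i],float),np.array(c4[(i+1)%4],float),(0,255,0))
for y,z in((21,65),(-21,65),(0,86)): dr(np.array([-31.,y,z]),np.array([31.,y,z]),(0,0,255))
for y in(17,-17): dr(np.array([46.,y,65]),np.array([118.,y,65]),(255,255,0))
dr(np.array([38.,-10,70]),np.array([38.,130,70]),(255,0,255)); dr(np.array([38.,78,69]),np.array([80.,78,69]),(255,0,255))
cv2.imwrite("pics/ov1.png",m)
E
python3 s.py
```

```text
end a [ 0.5134 -0.1582  0.051 ]
end b [ 0.3787 -0.3036  0.051 ]
grip a [ 0.4627 -0.2127  0.051 ]
grip b [ 0.4299 -0.2467  0.051 ]
grip c [ 0.4465 -0.2294  0.051 ]
thick a [ 0.5707 -0.2144  0.057 ]
thick b [ 0.4329 -0.3568  0.057 ]
[0.6005 0.0965 1.5329] [-0.9 -0.5  1.3 -0.3  0.1 -0.1 -0.3  0.7]
[0.6    0.0999 1.5638] [ 0.2 -0.3 -0.  -0.2  0.5  0.5 -0.7 -0.1]
```

View pics/ov1.png

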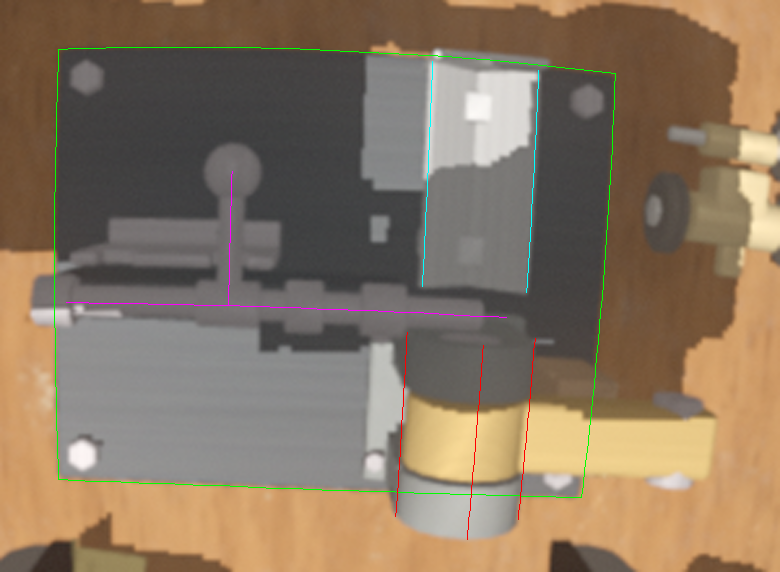

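```bash
cat > s.py <<'E'
from h import *
w1=np.load("w1.npy",allow_pickle=True).item()
C=lambda a:np.array(a)/2.6+[200,60]-.3
A={k:at_z(w1,C(p),z,True) for k,p,z in [("sTL",(87,77),.013),("sTR",(587,101),.013),("sBL",(82,454),.013),("bolt0",(110,302),.065),("bolt1",(400,311),.065),("knob",(232,172),.065),("lugBotL",(394,500),.065),("lugBotR",(519,500),.065)]}
for k in A: print(k,A[k].round(4))
d=A["sTL"]-A["sTR"];print("yaw y-axis",np.arctan2(d[1],d[0])-np.pi/2, np.linalg.norm(d))
d=A["sTL"]-A["sBL"];print("yaw x-axis",np.arctan2(d[1],d[0]),np.linalg.norm(d))
d=A["bolt0"]-A["bolt1"];print("bolt",np.arctan2(d[1],d[0])-np.pi/2)
print(np.round(w1["R"],4).tolist())
for n,box,s in [("top",(215,215,305,325),5.4),("side",(240,170,375,250),5.4)]:
    c=bot.read_camera(n);x0,y0,x1,y1=box
    cv2.imwrite(f"pics/c_{n}.png",cv2.resize(c["pixels"][y0:y1,x0:x1],None,fx=s,fy=s,interpolation=cv2.INTER_CUBIC))
E
python3 s.py
```

```text
sTL [0.4673 0.218  0.013 ]
sTR [0.6532 0.21   0.013 ]
sBL [0.4604 0.0734 0.013 ]
bolt0 [0.4854 0.1385 0.065 ]
bolt1 [0.5784 0.135  0.065 ]
knob [0.5254 0.1792 0.065 ]
lugBotL [0.5777 0.0718 0.065 ]
lugBotR [0.6203 0.0715 0.065 ]
yaw y-axis 1.5276514048024268 0.18611619332237506
yaw x-axis 1.5232818537273256 0.14481077356676977
bolt 1.532847472198065
[[1.0, -0.0008, 0.0001], [-0.0008, -0.9644, 0.2645], [-0.0001, -0.2645, -0.9644]]
```

View pics/c_top.png

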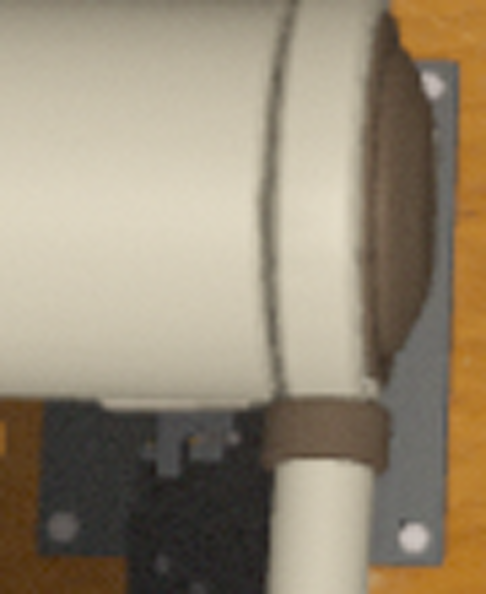

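```bash
cat > s.py <<'E'
from h import *
c=bot.read_camera("top")
C=lambda a:np.array(a)/5.4+[215,215]-.4
a,b,l=[at_z(c,C(p),.013) for p in((432,85),(413,537),(62,527))]
print(a,b,l); d=b-a;print(np.arctan2(d[1],d[0])-np.pi/2); d=l-b; print(np.arctan2(d[1],d[0]))
mid=(a+l)/2; print("plate centre top",mid)
w1=np.load("w1.npy",allow_pickle=True).item(); C=lambda a:np.array(a)/2.6+[200,60]-.3
m2=(at_z(w1,C((587,101)),.013,True)+at_z(w1,C((82,454)),.013,True))/2; print("plate centre wrist",m2)
for m in(mid,m2):
    y=1.5315; cc,ss=np.cos(y),np.sin(y); print("origin",m[:2]-[cc*.044-ss*.045,ss*.044+cc*.045])
E
python3 s.py
```

```text
[0.64677741 0.06700766 0.013     ] [0.46071857 0.07657021 0.013     ] [0.46681404 0.22044846 0.013     ]
1.5194462169430234
1.5284562090446807
plate centre top [0.55679572 0.14372806 0.013     ]
plate centre wrist [0.5568085  0.14169373 0.013     ]
origin [0.60003239 0.09799415]
origin [0.60004517 0.09595982]
```

```bash
cat >> h.py <<'E'
O=np.array([.600,.0967,0]);YAW=1.529
RS=Ro.from_euler('z',YAW)
def st(x,y,z): return O+RS.apply(np.array([x,y,z])/1e3)
TOOL=down(YAW-np.pi/2)
E
cat > s.py <<'E'
from h import *
def k(th,d): return st(38+42*np.cos(th),78+d,65+42*np.sin(th)-19)
def F(): return np.round(bot.current_contact_force(),1)
bot.set_gripper(.45,25)
bot.goto(k(0,0)+[0,0,.06],TOOL)
bot.line_to(k(0,0)); print(F())
bot.set_gripper(0); print("grip",bot.current_opening()*92,F())
for t in (.28,.56,.84,1.1): bot.line_to(k(t,0),max_speed=.08)
print("up",F())
bot.line_to(k(1.1,36),max_speed=.06); print("drawn",F(),bot.current_opening()*92)
for t in (.82,.54,.26,0.03): bot.line_to(k(t,36),max_speed=.08); print(F())
w=bot.read_camera("wrist");cv2.imwrite("pics/w2.png",w["pixels"])
print(bot.current_clock())
E
python3 s.py
```

```text
[ 0.1 -0.4  0.8]
grip 15.986967474823278 [-1.4  0.2  3.2]
up [0.3 2.2 0.3]
drawn [ 4.4  0.8 -1.9] 16.08829071934173
[ 3.6 -3.1 -0.4]
[ 3.3 -4.6  0.1]
[ 3.2 -2.5  0.8]
[ 1.8 -2.8  6.1]
8.9333
```

View pics/w2.png

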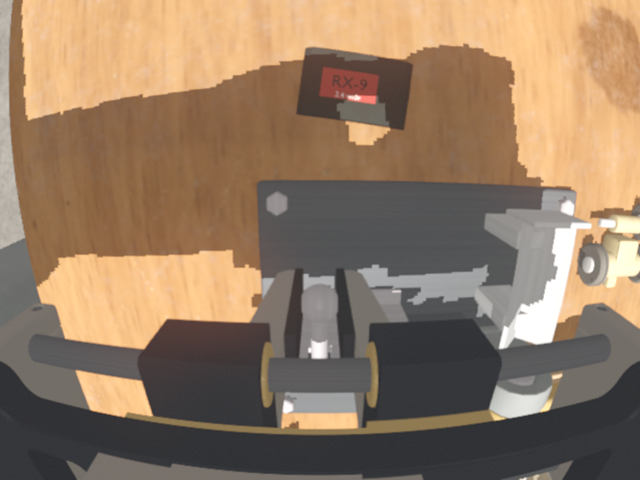

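```bash
cat > s.py <<'E'
from h import *
bot.set_gripper(.45)
p=np.array(bot.current_ee_pos()); bot.line_to(p+[0,0,.08],max_speed=.2)
w=bot.read_camera("wrist"); a=w["pixels"]
y=np.deg2rad(46.3-90)
bot.set_gripper(.5)
bot.goto((.446,-.229,.10),down(y))
w=bot.read_camera("wrist");np.save("w3.npy",w,allow_pickle=True); b=w["pixels"]
cv2.imwrite("pics/w3.png",np.hstack([cv2.resize(a[150:480,180:640],None,fx=.85,fy=.85),b[150:430,180:480]] if 0 else [a[160:460,200:560],b[100:400,180:600]]))
print(bot.current_clock())
E
python3 s.py
```

```text
11.9417
```

View pics/w3.png

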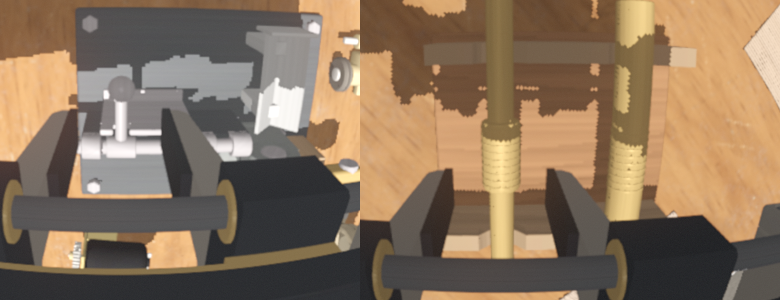

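The keeper handle sits down in the rear slot, with the knob at crop (121,88). In the right half the thin drift's grip is at crop (501,123–191), centred between the fingers.

```bash
cat > s.py <<'E'
from h import *
w=np.load("w3.npy",allow_pickle=True).item()
for p in((321,224),(321.5,290),(320,130),(322,345)): print(at_z(w,p,.051,True).round(4))
# rigging: grip edges
a=at_z(w,(320,130),.051,True);b=at_z(w,(322,345),.051,True);d=a-b;print(np.rad2deg(np.arctan2(d[1],d[0])))
E
python3 s.py
```

```text
[ 0.4607 -0.2152  0.051 ]
[ 0.4308 -0.2472  0.051 ]
[ 0.4992 -0.1738  0.051 ]
[ 0.4021 -0.278   0.051 ]
47.02159529019916
```

```bash
cat > s.py <<'E'
from h import *
def F(): return np.round(bot.current_contact_force(),1)
g=down(np.deg2rad(47-90)); c=np.array([.4458,-.2312,.032])
bot.goto(c+[0,0,.03],g); bot.line_to(c); print(F())
bot.set_gripper(0,60); print(bot.current_opening()*92,F())
bot.line_to(c+[0,0,.09]); print("lift",F())
s=st(-31-97-20,0,46)
bot.goto(s+[0,0,.07],TOOL); bot.line_to(s); print(F(),bot.current_ee_pos()-s)
w=bot.read_camera("wrist");np.save("w4.npy",w,allow_pickle=True)
cv2.imwrite("pics/w4.png",cv2.resize(w["pixels"][100:400,170:470],None,fx=2,fy=2,interpolation=cv2.INTER_CUBIC)); print(bot.current_clock())
E
python3 s.py
```

```text
[ 0.7  0.3 -0.7]
22.863662100267018 [-4.5  2.9  6.9]
lift [-0.1 -0.1 -3.8]
[ 0.9  0.5 -3.7] [ 0.00042999 -0.00083592  0.00078112]
15.3917
```

View pics/w4.png

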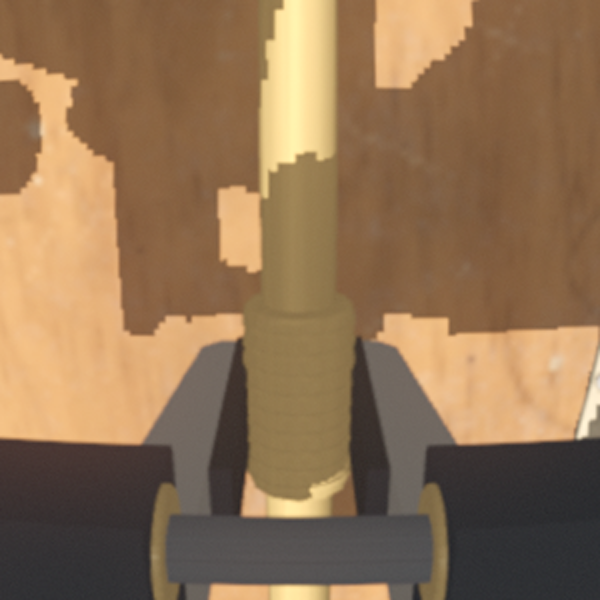

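```bash
cat > s.py <<'E'
from h import *
w=np.load("w4.npy",allow_pickle=True).item()
m=cv2.resize(w["pixels"][0:190,220:430],None,fx=3,fy=3,interpolation=cv2.INTER_CUBIC)
for y,col in((0,(0,0,255)),(-10.5,(255,0,0)),(10.5,(255,0,0)),(21,(0,255,0)),(-21,(0,255,0))):
    L=np.array([st(x,y,65) for x in np.linspace(-51,31,20)]);q=((proj(w,L,True)-[220,0]+.5)*3).astype(np.int32)
    cv2.polylines(m,[q.reshape(-1,1,2)],False,col,1)
cv2.imwrite("pics/w4b.png",m)
E
python3 s.py
```

```text
(no output)
```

View pics/w4b.png

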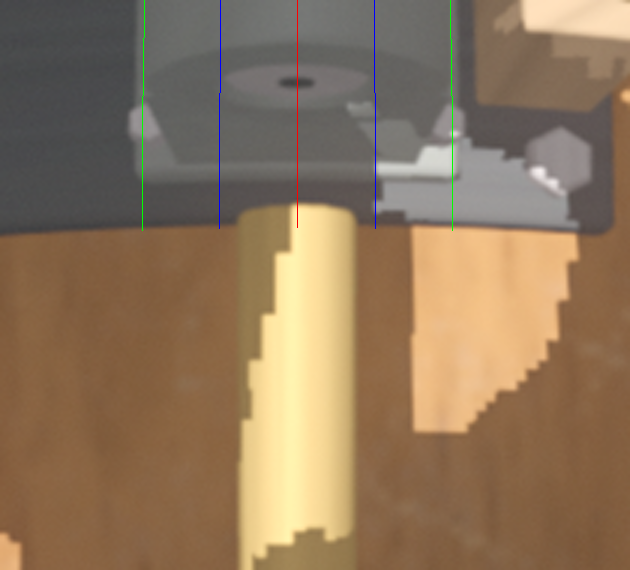

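```bash
cat > s.py <<'E'
from h import *
w=np.load("w4.npy",allow_pickle=True).item()
print("tip x",(RS.inv().apply(at_z(w,(319,68.3),.073,True)-O)*1e3).round(1))
for t in list(range(-41,40,10))+[41]:
    bot.line_to(st(t-97,0,45.5),max_speed=.03 if t>-35 else .05); f=RS.inv().apply(bot.current_contact_force())
    print(t,f.round(1),(RS.inv().apply(np.array(bot.current_ee_pos())-O)[0]*1e3+97).round(1))
    if np.abs(f).max()>40: break
print(bot.current_clock(),bot.current_opening()*92)
E
python3 s.py
```

```text
tip x [-49.5  -0.1  73. ]
-41 [ 0.1  0.6 -3.9] -40.5
-31 [-4.3 -0.4 -2.6] -31.7
-21 [-9.8  0.7 -3.9] -23.2
-11 [-10.9   0.2  -3.2] -13.3
-1 [-10.3   0.3  -3.4] -3.3
9 [-9.8 -0.1 -3.8] 6.9
19 [-10.3   0.3  -4. ] 16.8
29 [ 0.4  0.3 -4.5] 29.7
39 [-1.  -1.  -4.4] 39.4
41 [-2.3  0.6 -4.1] 40.7
19.8583 22.66376865728642
```

```bash
cat > s.py <<'E'
from h import *
for t in (42,43,43.6):
    bot.line_to(st(t-97,0,45.5),max_speed=.02); f=RS.inv().apply(bot.current_contact_force())
    print(t,f.round(1),(RS.inv().apply(np.array(bot.current_ee_pos())-O)[0]*1e3+97).round(1))
    if np.abs(f).max()>15: break
bot.line_to(st(-31-97-25,0,46),max_speed=.12); bot.line_to(st(-31-97-25,0,121))
w=bot.read_camera("wrist");t=bot.read_camera("top");np.save("w5.npy",w,allow_pickle=True)
a=cv2.resize(t["pixels"][215:325,215:305],None,fx=4,fy=4,interpolation=cv2.INTER_CUBIC)
b=cv2.resize(w["pixels"][0:220,220:430],None,fx=2,fy=2)
cv2.imwrite("pics/w5.png",np.hstack([a,b])); print(bot.current_clock())
E
python3 s.py
```

```text
42 [-5.8  0.5 -4.3] 40.8
43 [-8.  -0.1 -4.8] 40.8
43.6 [-9.6  0.4 -3.4] 40.9
22.3417
```

View pics/w5.png

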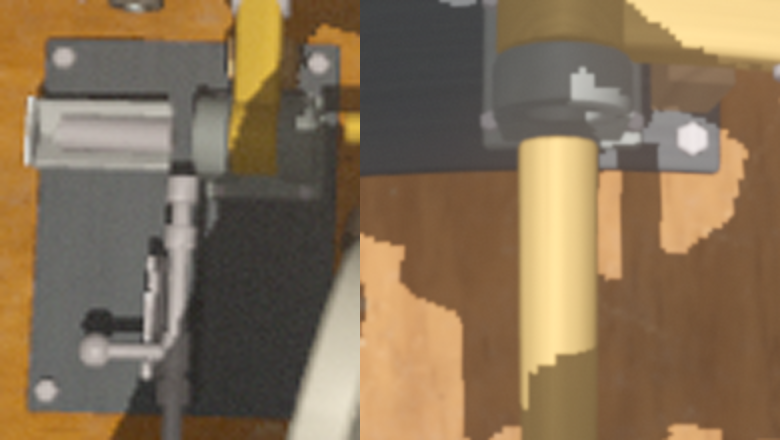

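```bash
cat > s.py <<'E'
from h import *
def F(): return np.round(bot.current_contact_force(),1)
g=down(np.deg2rad(47-90)); c=np.array([.4458,-.2312,.032])
bot.goto(c+[0,0,.09],g); bot.line_to(c+[0,0,.012]); bot.line_to(c+[0,0,.0003],max_speed=.03); print(F(),bot.current_ee_pos()-c)
bot.set_gripper(.5); print(F())
bot.line_to(c+[0,0,.13])
w=bot.read_camera("wrist"); bot.goto((.35,-.3,.3),g); bot.hold(.5)
t=bot.read_camera("top");s=bot.read_camera("side")
a=cv2.resize(w["pixels"][60:360,190:500],(420,400))
b=cv2.resize(s["pixels"][140:410,190:450],(380,400))
cv2.imwrite("pics/w6.png",np.hstack([a,b])); cv2.imwrite("pics/t6.png",t["pixels"]); print(bot.current_clock())
t0=cv2.imread("pics/top0.png"); d=cv2.absdiff(t0,t["pixels"]).max(2)
for n,(x0,y0,x1,y1) in dict(cast=(312,178,410,220),bogie=(228,185,260,220),recv=(186,275,213,308),thick=(425,255,502,330)).items(): print(n,(d[y0:y1,x0:x1]>60).sum())
E
python3 s.py
```

```text
[-3.8  2.7  7.3] [ 0.00028068 -0.00020351  0.00156712]
[-0.6 -0.1  1. ]
27.4167
cast 0
bogie 0
recv 0
thick 1424
```

View pics/w6.png

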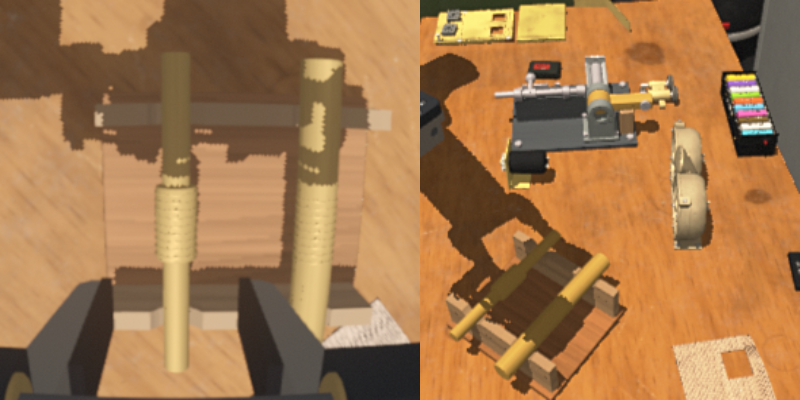

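The drift is back in its notches, spanning (176,52)–(176,370) in the left half. In the side view the thick drift, motor and casting stand as before. The pixel change on the thick drift is the arm's shadow. Handing in.

```bash
python3 -c "
from workcell import bot
print(bot.current_contact_force().round(1),bot.current_clock()); bot.job_done()"
```

```text
[0.2 0.6 0.2] 27.4167
the job is handed in; nothing more can be done
```

The job is handed in after about 27.4 s on the robot's clock, with every step done in the order asked.

- **Keeper bolt:** I lifted the handle, drew the bolt back 36 mm and set the handle down in the rear slot. The pictures taken afterwards show it there.
- **Pin:** I pushed it out with the thin-nosed drift at about 10 N. The resistance vanished at about 29 mm tip travel past the bore's middle. The top view shows the pin clear of the bracket and lying in the trough.
- **Drift:** It is back in its own notches on the rest, seen in both the wrist and side views. The gripper is clear and touching nothing.
- **Other parts:** The casting, bogie and receiver showed no changed pixels in the top view. The motor I checked only by eye in the side view, where it looked unmoved.

Two checks were not fully clean:

- **Last push:** The drift stopped at 40.8 mm, 3 mm short of where I aimed, with the force rising to about 10 N. I think its grip met the bracket and my stand position was 1–3 mm off along the bore. The pin was already out.
- **Thick drift:** The top-view comparison showed changed pixels (1,424). I put these down to the arm's shadow, since the wrist and side views show it in its notches, but I did not measure it again.

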